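# One turn of the key machine's hand wheel

### The arm

A 6-joint arm with a two-finger parallel gripper is mounted at the origin on the work surface. World frame = base frame: x ahead of the robot, y to its left, z up, the work surface at z = 0. Lengths are in m, angles in rad, forces in N, time in s.
With the tool pointing down it reaches from about 0.35 to 0.775 m from the base axis. Payload 5.5 kg.
Tool frame: the origin (TCP) lies midway between the tips of the shut fingers; the grasp point (between the pads) lies 19 mm behind it; z points along the fingers, x is the direction in which the jaws open and shut, and the axes are right-handed (so a half turn about z gives the same grasp; the last joint's range is limited). The gripper opens to 85 mm and grips with 20 to 120 N. Pads are 22 mm wide; open, the fingers measure 114 mm over their backs; the gripper's body (76 mm by 85 mm) begins 54 mm behind the grasp point. The pads swing forward as they close: fully open they stand 13 mm farther back than shut.
Start: joints at [1.157, 0.313, 0.046, 1.304, 0, 1.431], TCP at [0.155, 0.554, 0.231] pointing down, gripper open.
Joint ranges: [-2.76, 2.76], [-0.86, 1.69], [-1.03, 1.26], [-2.2, 2.34], [-1.47, 1.5], [-3.14, 3.14]. Speed limits (rad/s): [2.57, 2.57, 3.14, 3.14, 3.14, 3.14].

### API

Orientations are given as a unit quaternion [w, x, y, z].
In Python, from workcell import env gives the robot as it stands. The module is installed in compiled form; this text tells all that it offers.
- The arm moves only by the tool apply_moves, never from a script. Its argument "moves" is a list of rows, each a list of 3 entries, a list of its own where there are three numbers: the shift along the tool's x, y, z in cm, then the turn about the tool's z in degrees, then the opening, from 0 (shut) to 1 (fully open). In form: [[[x, y, z], yaw, gripper], ...]. A call has exactly 10 rows; each row is the pose to reach, as a shift and turn from the pose commanded when the call began, along the tool's axes at that moment; what a row does not reach only later rows make up. A row lasts 1/8 s, in which the tool goes at most 62.5 mm and 10.7 degrees, less where a joint would pass 70% of its speed; a pose out of reach is approached as far as the arm can. A call with a gripper value outside its range is refused whole. The fingers move at their own pace and stop on an object; "squeeze" is the grip in N (left out, the last holds). Time passes only in rows, so rows that repeat a pose let the fingers close, or fill a call up. It gives the time, the measured TCP pose, the force and the opening at its end, in the units of the state.
- env.get_state(): the state, without advancing time (a new reading comes with each control period).
- env.read_camera(name): name is "scene" or "top" or "wrist"; returns a dict with "pixels" (384x512x3 uint8, red, green, blue), "fov_y" (degrees; the focal length in pixels is half the picture's height over the tangent of half this angle, whatever the lens; pixels are square), "cx", "cy" (the principal point, pixels), "world_from_camera" (4x4, takes a point from camera to world coordinates); the wrist camera has in their place "hand_eye" (4x4, takes a point from camera to tool coordinates, whose origin is the TCP and whose axes are the tool frame's). Camera axes: x right, y down, z forward; pixel columns grow to the right and rows downward; lengths in m; the calibration is good to about 2 mm. A picture is of the moment at which its call begins: read the wrist's pose just before it. There is no depth.
- env.hand_in(): hands the job in, once; it reports no verdict.
The state is a dict: "clock": time; "joint_pos": joint angles; "qvel": joint speeds; "tau": joint torques, N m; "tcp_pos": TCP position; "orientation": TCP orientation; "wrist_force": force on the tool from outside, world axes, zero at the start; "ft_torque": the same for the moment, N m; "finger_gap": finger opening in m.
Only numpy, scipy, OpenCV 4.12 (cv2) and the standard library are available. Lean on these libraries where they do the work, as an engineer would, in place of code of your own. Each camera call takes 0.05 s, during which the arm holds its last target.

### The job

Advance the vice of the key cutting machine by one step: push its flat hand wheel clockwise (seen from above) by the upright handle on its rim, through exactly one full turn, so that the handle comes to rest where it started, then move clear. Leave the padlock, the jar, the screwdriver and the loose car key where they are.

Things in the scene. Friction and masses are not known exactly. Their poses are not given: they have to be found in the camera images.
- machine: Low grey key cutting machine, fixed; its flat top is 65 mm above the table. Origin on the table under the hand wheel's axis; x away from its front, y towards its vice. Body: x -100 to +120, y -100 to +310 mm. Over y 120 to 270 mm stand the vice on its slide (x -95 to +20, up to 160 mm high; geared to the wheel, 10 mm to +x a turn) and a black cutter guard (x 52 to 118, 135 mm high).
- wheel_axis (a point): Point on the upright axis of the steel hand wheel, at the mid-height of its rim, 115 mm above the table. The wheel lies flat: a rim of 14 mm round bar, 130 mm across between bar centres (rim top 122 mm above the table), three 10 mm spokes and a hub 32 mm across whose top is 127 mm above the table.
- handle (a point): Centre of the top face of the handle, 175 mm above the table: a black upright cylinder 22 mm across and 48 mm tall (127 to 175 mm above the table), over the rim 65 mm from the wheel's axis, where one spoke meets the rim. It goes round with the wheel and does not spin by itself. Nothing else stands above the rim.
- wheel (a joint): Turn of the hand wheel in rad; grows clockwise seen from above, 6.283 is one turn. It starts anywhere from -1.2 to 1.2. End stops at -1.7 and 14.5. It has light steady friction (2 to 3 N at the handle) and stays where it is left.
- padlock: Brass padlock with a steel shackle, lying loose on the table in front of the machine, 65 by 44 mm, 18 mm high. Origin under the middle of its brass body, x towards the shackle. To be left alone.
- jar: Clear jar with white lid, standing loose on the table in front of the machine, 60 mm across, 75 mm high. Origin at the centre of its underside. To be left alone.
- screwdriver: Screwdriver lying loose on the table beside the machine, 170 mm long, red handle 26 mm thick. Origin mid-length, at table height; x towards the tip. To be left alone.
- car_key: Loose car key with black head lying on the machine's flat top between the wheel and the vice, 76 mm long, 28 mm wide, 10 mm thick. Origin at its underside near the middle, x towards the blade's tip. To be left alone.

How it is judged:
On the way, in this order (a step that is already met when the one before it is completed fails the run):
1. the handle has gone half way round, clockwise (distance of handle from where it was at the start of the episode above 0.12 m and value of joint wheel above 1.5 rad), for 0.1 s.
2. the wheel has made one full turn and the handle is back where it started (distance of handle from where it was at the start of the episode below 0.012 m and value of joint wheel between 3.5 and 9.4 rad), for 0.2 s.
At the end, for the whole second after the job is handed in: The wheel rests one clockwise turn on from its start, neither none nor two: the handle is within 12 mm (about 10 degrees) of where it started; the padlock, jar, screwdriver and car key are within 20 mm of where they were (all of step 2 and velocity of joint wheel between -0.05 and 0.05 rad/s and distance of each of padlock, jar, screwdriver, car_key from where it was at the start of the episode below 0.02 m); the robot touches nothing.
It fails at once if the padlock, jar, screwdriver or car key is lifted, carried or knocked more than 20 mm away (distance of any of padlock, jar, screwdriver, car_key from where it was at the start of the episode above 0.02 m).
It also fails if it takes over 64 s, if anything falls off the work surface, if the arm or the gripper's body presses on something with over 40 N, if the wrist force passes 120 N, or if a joint passes its speed limit or range.

## Working session

There is one attempt and no reset: what is moved stays moved. The work goes in short steps, Python scripts to look and compute and a tool call to move; the robot and the scene stay as the last step left them, time stands still between calls to the robot, and variables do not carry over. Pictures are saved under pics/ and viewed, and the job is handed in when it is done.

Besides the shell and the picture viewer there is one more tool, called after "Request:" as name([rows], argument=value, ...), one row to a line, values as JSON. apply_moves: Moves the arm, as the interface text tells. Its arguments: {"type":"object","properties":{"moves":{"type":"array","items":{"type":"array"}},"squeeze":{"type":"number"}},"required":["moves"]}

```bash
mkdir -p pics; python3 - <<'E'
from workcell import env
import cv2,numpy as np
s=env.get_state();print(s)
for n in("scene","top"):
    r=env.read_camera(n);np.savez(f'{n}.npz',**r)
    print(n,r['fov_y'],r['cx'],r['cy'],np.array(r['world_from_camera']).round(4).tolist())
    cv2.imwrite(f'pics/{n}0.png',cv2.resize(r['pixels'][:,:,::-1],None,fx=1.5,fy=1.5))
E
```

```text
{'clock': 0.0, 'joint_pos': array([1.15743538e+00, 3.14013469e-01, 4.49774541e-02, 1.30358278e+00,
       1.74838815e-05, 1.43116858e+00]), 'qvel': array([ 4.84867838e-05, -1.78972219e-03, -9.29809435e-04,  9.48872431e-04,
        1.19804876e-03, -1.91984831e-03]), 'tau': array([-8.36770305e-04, -4.80623996e+01,  2.98533332e+01,  1.95038854e-02,
       -3.67490766e-04, -8.04715398e-06]), 'tcp_pos': array([0.15525358, 0.55312067, 0.2304008 ]), 'orientation': array([ 4.36337588e-04,  7.96971290e-01,  6.04016500e-01, -8.00020987e-04]), 'wrist_force': array([-0.24980937,  0.24048015, -0.5114036 ]), 'ft_torque': array([-0.0017964 ,  0.01596394,  0.01501701]), 'finger_gap': 0.08549746042771807}
scene 45.13483872286318 249.42432063434774 198.4618408436312 [[-0.7237, 0.4487, -0.5243, 1.0817], [0.6901, 0.4691, -0.5511, 0.6211], [-0.0013, -0.7607, -0.6491, 0.8102], [0.0, 0.0, 0.0, 1.0]]
top 50.85923095223905 255.68796159017603 192.97796029251805 [[-0.0253, -0.9817, 0.1887, 0.3528], [-0.9997, 0.0255, -0.0011, 0.0434], [-0.0038, -0.1887, -0.982, 1.0312], [0.0, 0.0, 0.0, 1.0]]
```

View pics/scene0.png

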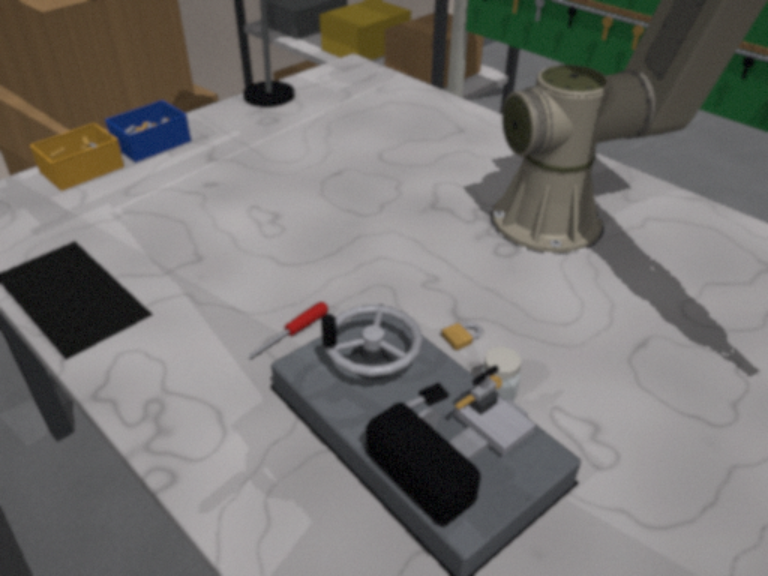

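View pics/top0.png

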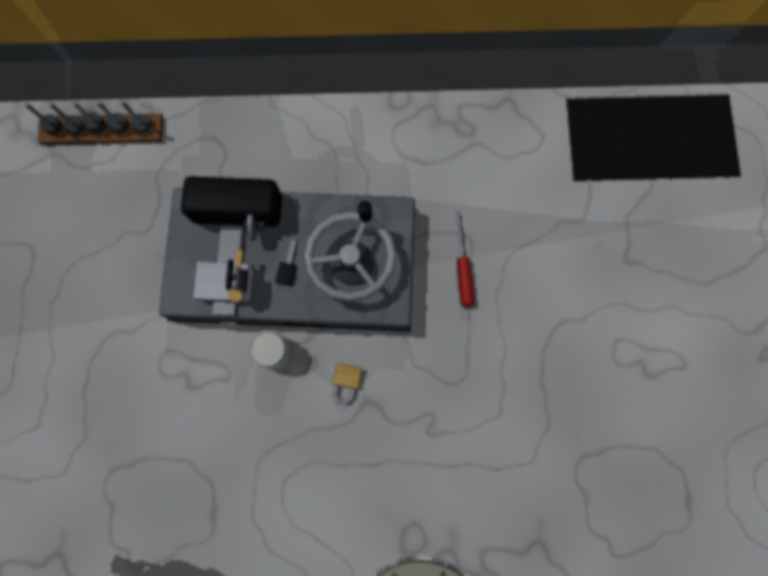

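```bash
cat > h.py <<'E'
import numpy as np,cv2
def load(n): return dict(np.load(f'{n}.npz'))
def ray(r,u,v):
    f=192/np.tan(np.radians(r['fov_y'])/2)
    T=np.array(r['world_from_camera']);d=T[:3,:3]@np.array([(u-r['cx'])/f,(v-r['cy'])/f,1]);return T[:3,3],d
def plane(r,u,v,z):
    o,d=ray(r,u,v);return o+d*(z-o[2])/d[2]
def proj(r,p):
    f=192/np.tan(np.radians(r['fov_y'])/2);T=np.array(r['world_from_camera'])
    c=T[:3,:3].T@(np.asarray(p)-T[:3,3]);return np.array([f*c[0]/c[2]+r['cx'],f*c[1]/c[2]+r['cy']])
E
python3 - <<'E'
from h import *
a=load('scene')['pixels'][190:270,180:290];b=load('top')['pixels'][125:220,185:285]
cv2.imwrite('pics/z1.png',cv2.resize(a[:,:,::-1],None,fx=7,fy=7,interpolation=cv2.INTER_NEAREST))
cv2.imwrite('pics/z2.png',cv2.resize(b[:,:,::-1],None,fx=6,fy=6,interpolation=cv2.INTER_NEAREST))
E
```

```text
(no output)
```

View pics/z1.png

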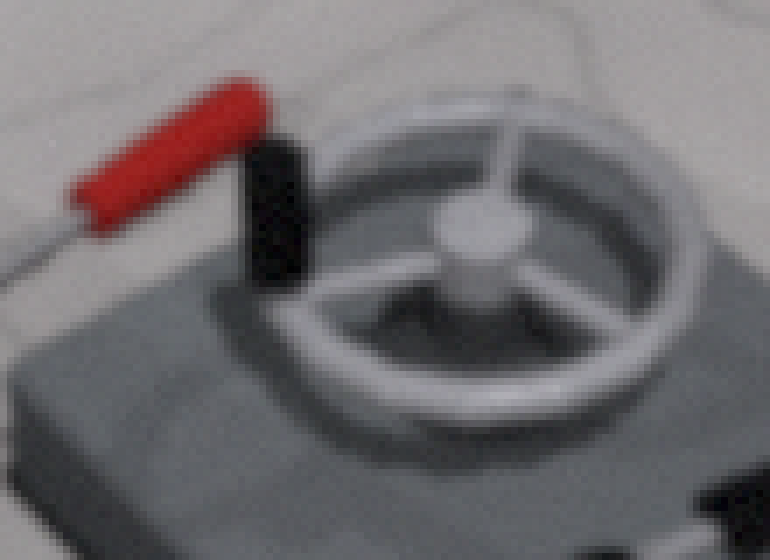

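View pics/z2.png

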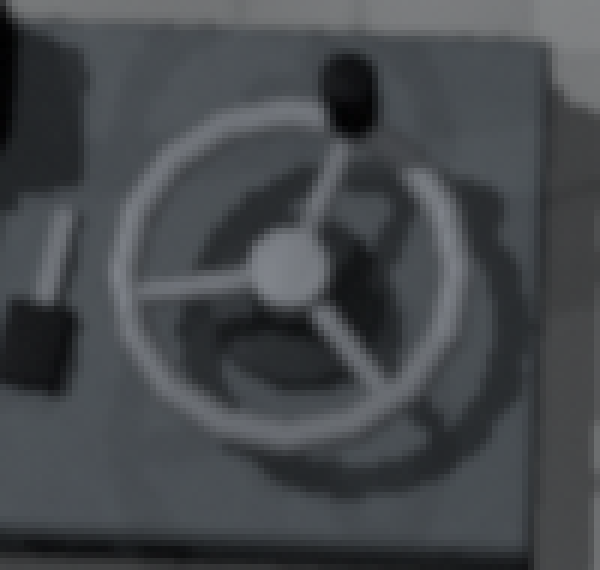

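```bash
python3 - <<'E'
from h import *
S=load('scene');T=load('top')
print('hub',plane(S,249.3,222.3,.127),plane(T,233.5,169.5,.127))
print('handle',plane(S,219.4,210.4,.175),plane(T,243.2,138.2,.175))
# rim ellipse from top image
p=T['pixels'].astype(int)
g=p.sum(2)
for (u,v) in [(112,267),(466,267),(291,98),(291,445)]:
    q=plane(T,185+u/6,125+v/6,.115);print(q)
# machine corners top z=.065
for (u,v) in [(550,42),(530,555)]: print('corner',plane(T,185+u/6,125+v/6,.065))
# other items in top (1.5x pixels)
for n,u,v,z in [('jar',268,347,.075),('padlock',347,376,.018),('carkey',288,265,.07),('cutL',185,180,.135),('cutR',278,180,.135),('cutRfront',278,222,.135),('scr',466,280,.02),('vice',237,275,.15)]: print(n,plane(T,u/1.5,v/1.5,z))
E
```

```text
hub [0.58446357 0.09792766 0.127     ] [0.58296561 0.09221764 0.127     ]
handle [0.63931076 0.06646    0.175     ] [0.64163818 0.06705917 0.175     ]
[0.58785094 0.16259399 0.115     ]
[0.58423234 0.0247331  0.115     ]
[0.65473235 0.09183998 0.115     ]
[0.51563568 0.09391515 0.115     ]
corner [ 0.6927809  -0.01415982  0.065     ]
corner [0.47721673 0.0014359  0.065     ]
jar [0.44873229 0.22719485 0.075     ]
padlock [0.40297389 0.10658825 0.018     ]
carkey [0.58210142 0.19698507 0.07      ]
cutL [0.70719652 0.34822579 0.135     ]
cutR [0.70330708 0.20283441 0.135     ]
cutRfront [0.6350114  0.20231572 0.135     ]
scr [ 0.55984323 -0.09856434  0.02      ]
vice [0.54970936 0.26012592 0.15      ]
```

```bash
cat >> h.py <<'E'
from scipy.spatial.transform import Rotation as Ro
C=np.array([.585,.0945]);R=.065
def rows(cur,q,pts):
    M=Ro.from_quat([q[1],q[2],q[3],q[0]]).as_matrix()
    return [(100*M.T@(np.array(p)-cur)).round(1).tolist() for p in pts]
def circ(deg,z=.142,r=R):
    a=np.radians(deg);return [C[0]+r*np.cos(a),C[1]+r*np.sin(a),z]
E
python3 - <<'E'
from h import *
from workcell import env
s=env.get_state();q=s['orientation'];a=s['tcp_pos']
b=np.array(circ(8,.231))
print(rows(a,q,[a+(b-a)*k for k in (.08,.16,.24,.32,.4,.48,.56,.64,.72,.8,.9,1)]), b)
E
```

```text
[[-2.4, 4.8, -0.0], [-4.8, 9.6, -0.0], [-7.2, 14.3, -0.0], [-9.6, 19.1, -0.0], [-12.0, 23.9, -0.0], [-14.4, 28.7, -0.0], [-16.8, 33.4, -0.0], [-19.2, 38.2, -0.0], [-21.5, 43.0, -0.0], [-23.9, 47.8, -0.0], [-26.9, 53.8, -0.0], [-29.9, 59.7, -0.0]] [0.64936742 0.10354625 0.231     ]
```

Request:
apply_moves([
  [[-2.4,4.8,0],0,0],
  [[-4.8,9.6,0],0,0],
  [[-7.2,14.3,0],0,0],
  [[-9.6,19.1,0],0,0],
  [[-12,23.9,0],0,0],
  [[-14.4,28.7,0],0,0],
  [[-16.8,33.4,0],0,0],
  [[-19.2,38.2,0],0,0],
  [[-21.5,43,0],0,0],
  [[-23.9,47.8,0],0,0],
])

```text
clock: 1.35
tcp_pos: [0.552, 0.1929, 0.2309]
orientation: [-0.0, 0.797, 0.604, -0.0]
wrist_force: [0.1, -0.0, -0.3]
finger_gap: -0.0005
```

Request:
apply_moves([
  [[-2,4,0],0,0],
  [[-4,8,0],0,0],
  [[-5.5,11,0],0,0],
  [[-6,11.9,0],0,0],
  [[-6,11.9,0],0,0],
  [[-6,11.9,0],0,0],
  [[-6,11.9,0],0,0],
  [[-6,11.9,0],0,0],
  [[-6,11.9,0],0,0],
  [[-6,11.9,0],0,0],
])

```text
clock: 2.6
tcp_pos: [0.6494, 0.1045, 0.2314]
orientation: [0.0, 0.797, 0.604, 0.0]
wrist_force: [0.5, 0.2, 0.4]
finger_gap: -0.0001
```

```bash
python3 - <<'E'
from workcell import env
from h import *
s=env.get_state();print(s['tcp_pos'],s['orientation'],s['joint_pos'])
r=env.read_camera('wrist');H=np.array(r['hand_eye']);q=s['orientation']
M=np.eye(4);M[:3,:3]=Ro.from_quat([q[1],q[2],q[3],q[0]]).as_matrix();M[:3,3]=s['tcp_pos']
r['world_from_camera']=M@H;np.savez('wrist.npz',**r)
im=r['pixels'][:,:,::-1].copy()
for p,c in [([*C,.127],(0,0,255)),([.6405,.067,.175],(0,255,0)),(s['tcp_pos'],(255,0,0)),(circ(8),(255,255,0)),(circ(-180),(255,0,255))]:
    u=proj(r,p);print(u);cv2.circle(im,tuple(int(x) for x in u),3,c,-1)
cv2.imwrite('pics/w1.png',cv2.resize(im,None,fx=1.5,fy=1.5))
r=env.read_camera('scene');cv2.imwrite('pics/s1.png',cv2.resize(r['pixels'][:,:,::-1],None,fx=1.5,fy=1.5))
E
```

```text
[0.64935102 0.10445712 0.23140923] [2.61031193e-05 7.96933591e-01 6.04066917e-01 9.97624901e-05] [3.75263371e-02 4.81211358e-01 2.96132801e-01 1.38552440e+00
 7.17172228e-05 3.11133652e-01]
[218.97892974 129.05670485]
[198.49809309 224.29693982]
[253.24127094 263.04432915]
[252.1931998  206.79749529]
[187.26951702  36.19570617]
```

View pics/w1.png

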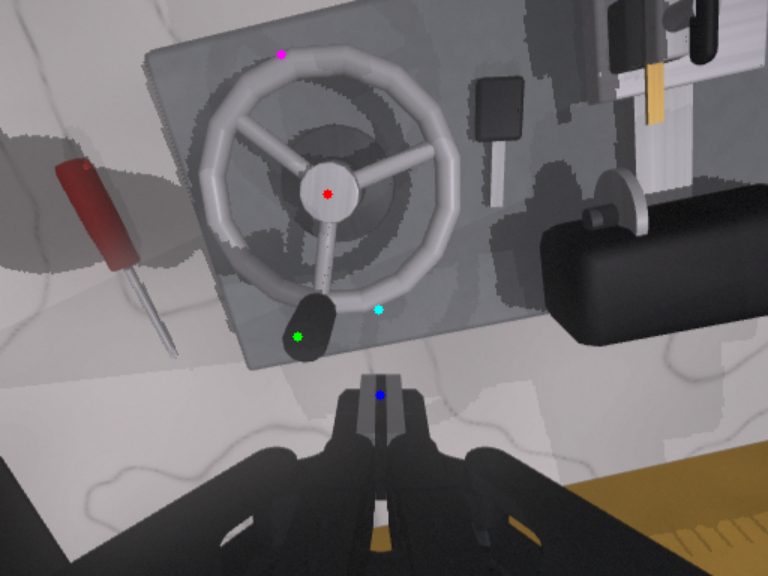

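View pics/s1.png

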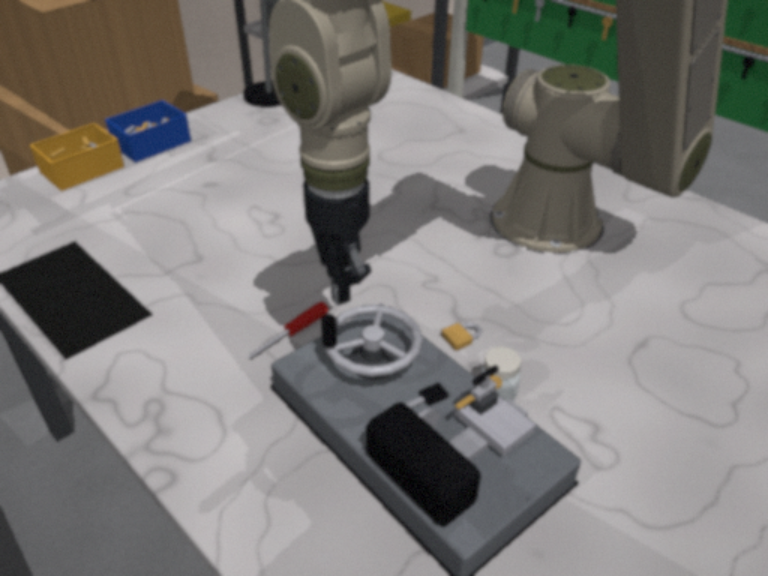

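Request:
apply_moves([
  [[0,0,2],0,0],
  [[0,0,4],0,0],
  [[0,0,6],0,0],
  [[0,0,8],0,0],
  [[0,0,8.9],0,0],
  [[0,0,8.9],0,0],
  [[0,0,8.9],0,0],
  [[0,0,8.9],0,0],
  [[0,0,8.9],0,0],
  [[0,0,8.9],0,0],
])

```text
clock: 3.95
tcp_pos: [0.6495, 0.1043, 0.1426]
orientation: [0.0, 0.797, 0.604, 0.0]
wrist_force: [-0.5, 0.4, 0.2]
finger_gap: -0.0002
```

```bash
python3 - <<'E'
from workcell import env
from h import *
s=env.get_state();q=s['orientation'];print(s['tcp_pos'])
a=8
for n in range(5):
    e=[a-7.2*(k+1) for k in range(10)]
    print(a,rows(np.array(circ(a)),q,[circ(x) for x in e]));a=e[-1]
E
```

```text
[0.64954717 0.1043498  0.14260029]
8 [[-0.8, 0.3, -0.0], [-1.6, 0.5, -0.0], [-2.4, 0.5, -0.0], [-3.2, 0.5, -0.0], [-4.0, 0.4, -0.0], [-4.8, 0.2, -0.0], [-5.5, -0.1, -0.0], [-6.2, -0.6, -0.0], [-6.9, -1.1, -0.0], [-7.5, -1.6, -0.0]]
-64.0 [[-0.5, -0.6, -0.0], [-0.9, -1.3, -0.0], [-1.3, -2.1, -0.0], [-1.5, -2.9, -0.0], [-1.6, -3.7, -0.0], [-1.6, -4.5, -0.0], [-1.6, -5.3, -0.0], [-1.4, -6.1, -0.0], [-1.1, -6.9, -0.0], [-0.8, -7.6, -0.0]]
-136.0 [[0.5, -0.7, -0.0], [1.0, -1.3, -0.0], [1.6, -1.8, -0.0], [2.3, -2.3, -0.0], [3.0, -2.7, -0.0], [3.8, -3.0, -0.0], [4.6, -3.1, -0.0], [5.4, -3.2, -0.0], [6.2, -3.2, 0.0], [7.0, -3.1, 0.0]]
-208.0 [[0.8, 0.2, 0.0], [1.5, 0.5, 0.0], [2.2, 1.0, 0.0], [2.9, 1.5, 0.0], [3.5, 2.0, 0.0], [4.0, 2.7, 0.0], [4.4, 3.4, 0.0], [4.7, 4.1, 0.0], [4.9, 4.9, 0.0], [5.1, 5.7, 0.0]]
-280.0 [[0.0, 0.8, 0.0], [-0.0, 1.6, 0.0], [-0.2, 2.4, 0.0], [-0.5, 3.2, 0.0], [-0.9, 3.9, 0.0], [-1.3, 4.6, 0.0], [-1.8, 5.2, 0.0], [-2.5, 5.8, 0.0], [-3.1, 6.2, 0.0], [-3.9, 6.6, 0.0]]
```

Request:
apply_moves([
  [[-0.8,0.3,0],0,0],
  [[-1.6,0.5,0],0,0],
  [[-2.4,0.5,0],0,0],
  [[-3.2,0.5,0],0,0],
  [[-4.0,0.4,0],0,0],
  [[-4.8,0.2,0],0,0],
  [[-5.5,-0.1,0],0,0],
  [[-6.2,-0.6,0],0,0],
  [[-6.9,-1.1,0],0,0],
  [[-7.5,-1.6,0],0,0],
])

```text
clock: 5.2
tcp_pos: [0.6133, 0.0364, 0.1424]
orientation: [-0.0, 0.797, 0.604, 0.0]
wrist_force: [1.7, 3.4, -0.2]
finger_gap: -0.0002
```

```bash
cat > look.py <<'E'
import sys
from workcell import env
from h import *
s=env.get_state();print(s['clock'],s['tcp_pos'],s['wrist_force'],s['joint_pos'])
n=sys.argv[1]
r=env.read_camera('wrist');H=np.array(r['hand_eye']);q=s['orientation']
M=np.eye(4);M[:3,:3]=Ro.from_quat([q[1],q[2],q[3],q[0]]).as_matrix();M[:3,3]=s['tcp_pos']
r['world_from_camera']=M@H;np.savez(n+'.npz',**r)
t=env.read_camera('scene')['pixels'][160:310,150:350]
a=cv2.resize(r['pixels'],(400,300));b=cv2.resize(t,(400,300))
cv2.imwrite(f'pics/{n}.png',np.hstack([a,b])[:,:,::-1])
E
python3 look.py c1
```

```text
5.2 [0.613267   0.03639071 0.1423838 ] [ 1.74332472  3.39753751 -0.15245662] [-7.16556945e-02  4.26004637e-01 -9.32278216e-03  1.13530682e+00
  6.78903276e-04  2.02118290e-01]
```

View pics/c1.png

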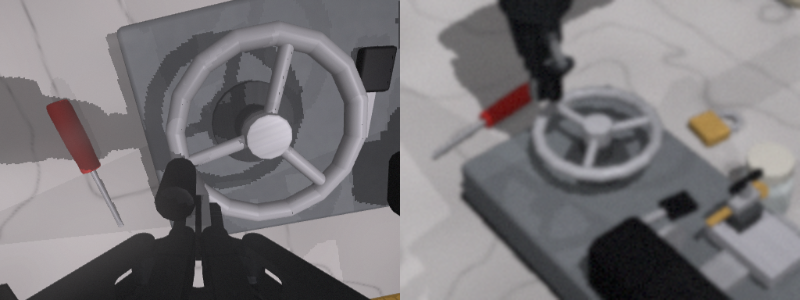

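The wrist picture shows the handle (175,195) in contact ahead of the finger tips (205,220), and the wheel turning with about 3.8 N. I'll keep going.

Request:
apply_moves([
  [[-0.5,-0.6,0],0,0],
  [[-0.9,-1.3,0],0,0],
  [[-1.3,-2.1,0],0,0],
  [[-1.5,-2.9,0],0,0],
  [[-1.6,-3.7,0],0,0],
  [[-1.6,-4.5,0],0,0],
  [[-1.6,-5.3,0],0,0],
  [[-1.4,-6.1,0],0,0],
  [[-1.1,-6.9,0],0,0],
  [[-0.8,-7.6,0],0,0],
])

```text
clock: 6.55
tcp_pos: [0.5376, 0.0492, 0.1423]
orientation: [0.0, 0.797, 0.604, -0.001]
wrist_force: [2.9, -1.1, 1.2]
finger_gap: 0.0001
```

```bash
python3 look.py c2
```

```text
6.55 [0.53762507 0.04921882 0.14228616] [ 2.85921551 -1.12720699  1.16100067] [-5.69158508e-02  2.89492021e-01 -2.09491563e-01  1.07234611e+00
 -9.26082543e-04  2.17058865e-01]
```

View pics/c2.png

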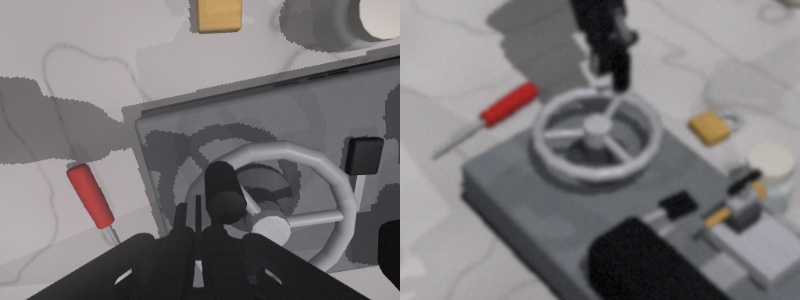

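The handle (225,190) is still ahead of the fingers (200,210). Next arc.

Request:
apply_moves([
  [[0.5,-0.7,0],0,0],
  [[1.0,-1.3,0],0,0],
  [[1.6,-1.8,0],0,0],
  [[2.3,-2.3,0],0,0],
  [[3.0,-2.7,0],0,0],
  [[3.8,-3.0,0],0,0],
  [[4.6,-3.1,0],0,0],
  [[5.4,-3.2,0],0,0],
  [[6.2,-3.2,0],0,0],
  [[7.0,-3.1,0],0,0],
])

```text
clock: 7.9
tcp_pos: [0.5275, 0.1254, 0.1422]
orientation: [0.0, 0.797, 0.604, -0.0]
wrist_force: [0.4, -4.3, 0.4]
finger_gap: 0.0003
```

```bash
python3 look.py c3
```

```text
7.9 [0.52754708 0.12537473 0.14221829] [ 0.36052126 -4.29103133  0.42089045] [ 8.54081576e-02  2.93672396e-01 -2.03873442e-01  1.07360847e+00
 -2.80939794e-04  3.59419526e-01]
```

View pics/c3.png

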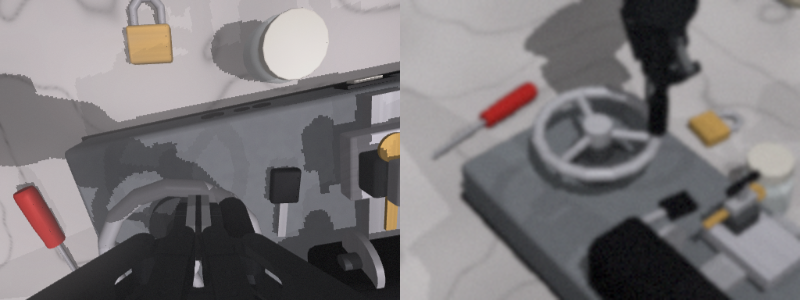

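The handle (232,215) sits to the right of the fingers (198,205), and the scene view agrees. Next arc.

Request:
apply_moves([
  [[0.8,0.2,0],0,0],
  [[1.5,0.5,0],0,0],
  [[2.2,1.0,0],0,0],
  [[2.9,1.5,0],0,0],
  [[3.5,2.0,0],0,0],
  [[4.0,2.7,0],0,0],
  [[4.4,3.4,0],0,0],
  [[4.7,4.1,0],0,0],
  [[4.9,4.9,0],0,0],
  [[5.1,5.7,0],0,0],
])

```text
clock: 9.25
tcp_pos: [0.5965, 0.1587, 0.1423]
orientation: [-0.0, 0.797, 0.604, -0.0]
wrist_force: [-3.4, -1.2, 1.0]
finger_gap: -0.0002
```

```bash
python3 look.py c4
```

```text
9.25 [0.59649571 0.15868133 0.1422516 ] [-3.36660665 -1.24304369  0.97831364] [ 1.29974805e-01  4.32005366e-01 -3.79615277e-04  1.13880409e+00
  1.05167224e-04  4.03869433e-01]
```

View pics/c4.png

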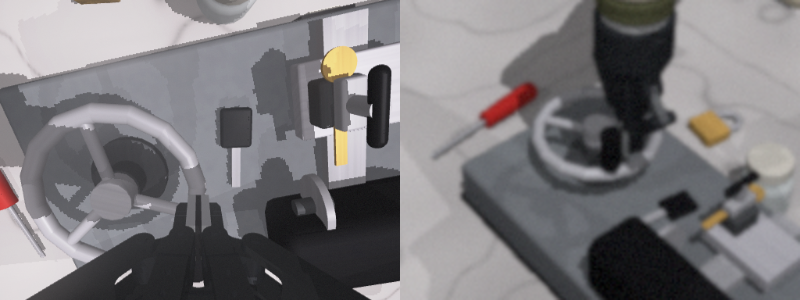

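Scene view shows the handle at about (610,150), still ahead of the fingers. In the wrist view the fingers hide it. The last big arc will stop about 10° short.

Request:
apply_moves([
  [[0.0,0.8,0],0,0],
  [[0,1.6,0],0,0],
  [[-0.2,2.4,0],0,0],
  [[-0.5,3.2,0],0,0],
  [[-0.9,3.9,0],0,0],
  [[-1.3,4.6,0],0,0],
  [[-1.8,5.2,0],0,0],
  [[-2.4,5.7,0],0,0],
  [[-2.9,6.1,0],0,0],
  [[-3.3,6.3,0],0,0],
])

```text
clock: 10.6
tcp_pos: [0.6488, 0.1097, 0.1426]
orientation: [0.0, 0.797, 0.604, 0.001]
wrist_force: [-0.8, 3.0, -0.8]
finger_gap: -0.0003
```

```bash
python3 look.py c5
```

```text
10.6 [0.64883915 0.10969148 0.14260186] [-0.8127539   2.99519744 -0.80638068] [4.54241028e-02 5.07874291e-01 1.21144620e-01 1.18232853e+00
 3.84857375e-04 3.19291836e-01]
```

View pics/c5.png

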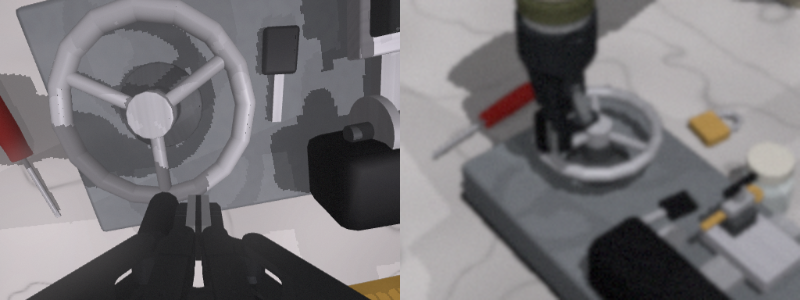

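```bash
python3 - <<'E'
from h import *
def ang(n,k,hub,ends):
    r=load(n);h=plane(r,hub[0]/k,hub[1]/k,.127);print(n,h)
    for e in ends:
        p=plane(r,e[0]/k,e[1]/k,.115);d=p[:2]-h[:2];print(np.degrees(np.arctan2(d[1],d[0])).round(1),np.linalg.norm(d).round(4))
ang('wrist',1.5,(329,191),[(237,120),(433,150),(322,292)])
ang('c5',.78125,(150,115),[(68,77),(222,62),(164,182)])
for n in('wrist','c5'):
    cv2.imwrite(f'pics/{n}_b.png',cv2.resize(load(n)['pixels'][:,:,::-1],None,fx=1.5,fy=1.5))
E
```

```text
wrist [0.58381583 0.09517041 0.127     ]
-141.8 0.0596
94.6 0.0586
-22.9 0.0595
c5 [0.58412826 0.09521715 0.127     ]
-128.6 0.0607
109.2 0.0578
-10.2 0.0538
```

View pics/c5_b.png

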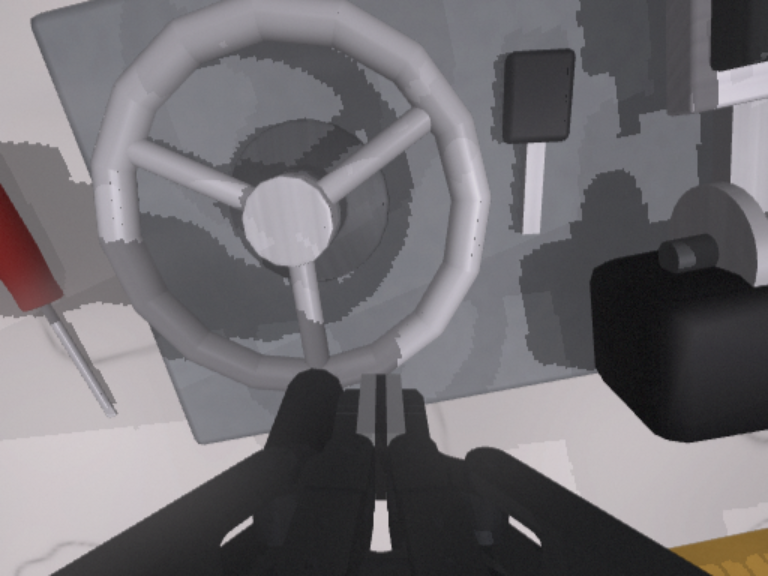

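View pics/wrist_b.png

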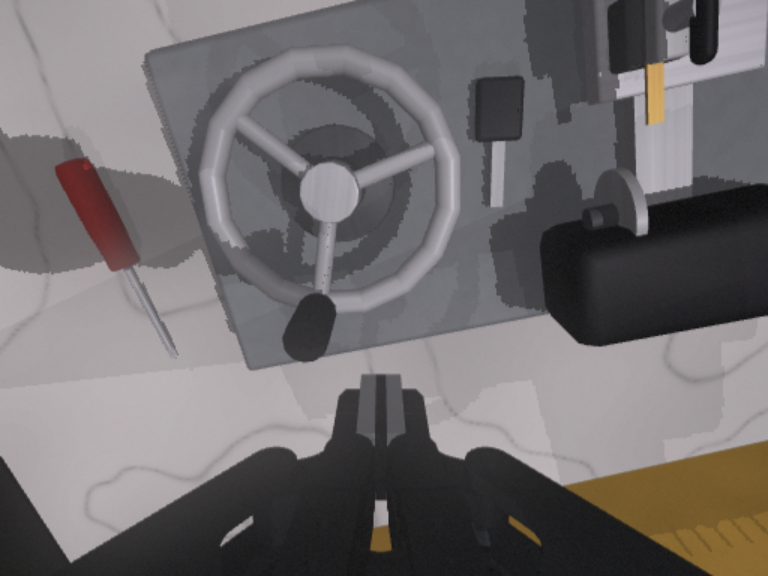

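```bash
python3 - <<'E'
from workcell import env
from h import *
q=env.get_state()['orientation']
print(rows(np.array(circ(13.5)),q,[circ(x) for x in (11.5,9,7,5,2.5,0)]))
E
```

```text
[[-0.2, 0.1, 0.0], [-0.5, 0.2, 0.0], [-0.7, 0.3, 0.0], [-0.9, 0.4, 0.0], [-1.1, 0.5, 0.0], [-1.4, 0.6, 0.0]]
```

Request:
apply_moves([
  [[-0.2,0.1,0],0,0],
  [[-0.5,0.2,0],0,0],
  [[-0.7,0.3,0],0,0],
  [[-0.9,0.4,0],0,0],
  [[-1.1,0.5,0],0,0],
  [[-1.3,0.5,0],0,0],
  [[-1.4,0.6,0],0,0],
  [[-1.4,0.6,0],0,0],
  [[-1.4,0.6,0],0,0],
  [[-1.4,0.6,0],0,0],
])

```text
clock: 11.95
tcp_pos: [0.65, 0.0946, 0.1423]
orientation: [0.0, 0.797, 0.604, -0.0]
wrist_force: [-0.2, 0.5, -0.6]
finger_gap: -0.0003
```

Request:
apply_moves([
  [[0.8,0,0],0,0],
  [[1.6,-0.3,0],0,0],
  [[1.6,-0.3,0],0,0],
  [[1.6,-0.3,-2],0,0],
  [[1.6,-0.3,-4],0,0],
  [[1.6,-0.3,-6],0,0],
  [[1.6,-0.3,-8],0,0],
  [[1.6,-0.3,-8.9],0,0],
  [[1.6,-0.3,-8.9],0,0],
  [[1.6,-0.3,-8.9],0,0],
])

```text
clock: 13.2
tcp_pos: [0.6509, 0.111, 0.2303]
orientation: [-0.0, 0.797, 0.604, -0.001]
wrist_force: [-0.6, 0.2, -0.1]
finger_gap: 0.0002
```

```bash
python3 look.py c6; python3 - <<'E'
from h import *
cv2.imwrite(f'pics/c6_b.png',cv2.resize(load('c6')['pixels'][:,:,::-1],None,fx=1.5,fy=1.5))
E
```

```text
13.2 [0.65089482 0.11102683 0.23025896] [-0.63457151  0.20201669 -0.12003791] [4.74921230e-02 4.88436636e-01 3.04800229e-01 1.38861204e+00
 2.95828501e-06 3.21294550e-01]
```

View pics/c6_b.png

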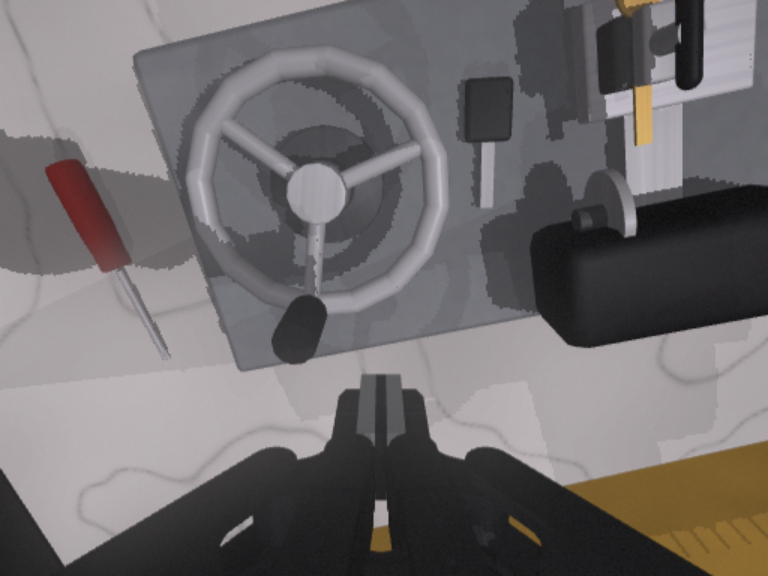

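```bash
python3 - <<'E'
from h import *
for n,hub,ends in (('wrist',(329,191),[(237,120),(433,150),(322,292)]),('c6',(316,192),[(225,125),(420,148),(314,294)])):
    r=load(n);p=r['pixels'];k=1.5
    h=plane(r,hub[0]/k,hub[1]/k,.127)
    A=[]
    for e in ends:
        d=plane(r,e[0]/k,e[1]/k,.115)[:2]-h[:2];A.append(np.degrees(np.arctan2(d[1],d[0])).round(1))
    m=(p.max(2)<48).astype(np.uint8);m[:185]=0;m[245:]=0;m[:,:170]=0;m[:,230:]=0
    _,l,st,c=cv2.connectedComponentsWithStats(m);i=1+st[1:,4].argmax()
    q=plane(r,*c[i],.151);print(n,h,A,st[i],q,np.degrees(np.arctan2(*(q-h)[[1,0]])))
E
cat > fin.py <<'E'
from workcell import env
from h import *
T0=load('top')['pixels'];r=env.read_camera('top');b=r['pixels']
s=np.hstack([T0[110:275,100:340],b[110:275,100:340]])
cv2.imwrite('pics/fin.png',cv2.resize(s[:,:,::-1],None,fx=1.65,fy=1.65))
E
python3 fin.py
```

```text
wrist [0.58381583 0.09517041 0.127     ] [np.float64(-141.8), np.float64(94.6), np.float64(-22.9)] [200 197  24  17 167] [0.63571067 0.07460701 0.151     ] -21.61601824726154
c6 [0.58378328 0.09518909 0.127     ] [np.float64(-140.5), np.float64(96.0), np.float64(-20.9)] [192 198  25  16 155] [0.63574838 0.07615286 0.151     ] -20.119162006010168
```

View pics/fin.png

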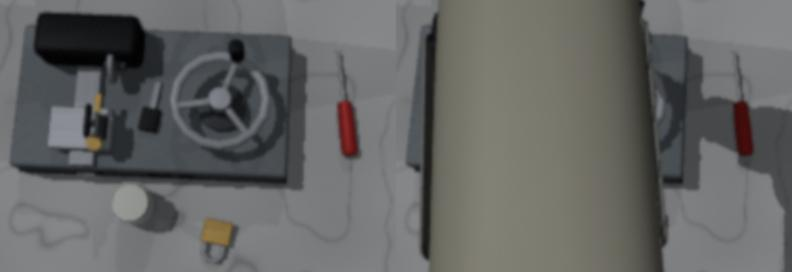

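The handle is about 1.5° (under 2 mm) short of its start angle, and the vice's key tip has moved towards the guard by roughly 10 mm. I'll move clear and check the scene.

Request:
apply_moves([
  [[0,0,-4],0,0],
  [[0.5,-1,-6],0,0],
  [[2.5,-5,-6],0,0],
  [[5,-10,-6],0,0],
  [[7.5,-15,-6],0,0],
  [[10,-20,-6],0,0],
  [[12.5,-25,-6],0,0],
  [[15,-30,-6],0,0],
  [[17.5,-35,-6],0,0],
  [[20,-40,-6],0,0],
])

```text
clock: 14.6
tcp_pos: [0.3187, 0.4127, 0.2911]
orientation: [-0.0, 0.797, 0.604, 0.0]
wrist_force: [0.9, 1.4, 0.7]
finger_gap: 0.0004
```

Request:
apply_moves([
  [[2.5,-5,0],0,0],
  [[5,-10,0],0,0],
  [[7.5,-15,0],0,0],
  [[8,-16,0],0,0],
  [[8,-16,0],0,0],
  [[8,-16,0],0,0],
  [[8,-16,0],0,0],
  [[8,-16,0],0,0],
  [[8,-16,0],0,0],
  [[8,-16,0],0,0],
])

```text
clock: 15.85
tcp_pos: [0.1881, 0.5319, 0.2914]
orientation: [-0.0, 0.797, 0.604, 0.0]
wrist_force: [0.5, -0.9, -0.3]
finger_gap: -0.0001
```

```bash
python3 fin.py
```

```text
(no output)
```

View pics/fin.png

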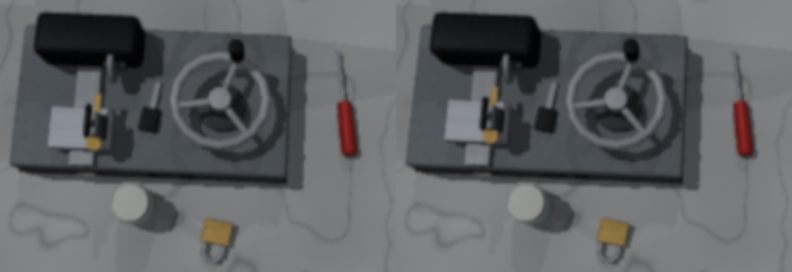

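Before and after match: the handle is at (236,50), then (235,49). The padlock, jar, screwdriver and car key haven't moved, and the vice has advanced one step. Handing in.

```bash
python3 -c "
from workcell import env
print(env.hand_in())"
```

```text
the job is handed in; nothing more can be done
None
```

I pushed the hand wheel one full turn clockwise with the shut fingers behind its handle, then moved the arm clear and handed in at about 16 s of the 64 s allowed. `hand_in()` gives no verdict, so the result rests on my own checks:

- **Handle position:** the wrist view put it about 1.5–2° short of its start angle, roughly 2 mm against the 12 mm allowed. The last top view agreed to within a pixel.
- **One turn, not none or two:** the handle was pushed right round once. By eye, the vice moved about 10 mm towards +x, which is one turn.
- **Loose items:** the padlock, jar, screwdriver and car key look unmoved in the before and after top views.
- **Forces:** wrist readings between moves stayed under 5 N while pushing.

Two things disagreed slightly. The cameras put the wheel's axis up to 6 mm apart, which I settled using the rim. The handle's starting angle read between -21.6° and -26°, depending on the view. To avoid that error, I set the final stop by comparing wrist pictures from before and after the turn.

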